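# Clamp a text block in the spine-gluing clamp with its eccentric lock

## Robot

A 6-joint arm with a two-finger parallel gripper is mounted at the origin on the work surface; the furniture and walls round the work are solid. World frame = base frame: x ahead of the robot, y to its left, z up, the work surface at z = 0. Lengths are in mm, angles in rad, forces in N, time in s.
With the tool pointing down it reaches from about 350 to 875 mm from the base axis. Payload 4.2 kg.
Tool frame: the origin (TCP) lies at the very end of the fingers, on their centre line; the grasp point (between the pads) lies 19 mm behind it; z points along the fingers, y is the direction in which the jaws open and shut (so a half turn about z gives the same grasp; the last joint's range is limited). The gripper opens to 87 mm and grips with 3 to 60 N. Pads are 19 mm wide; open, the fingers measure 117 mm over their backs; the gripper's body (75 mm by 190 mm) begins 51 mm behind the grasp point.
Start: joints at [1.388, 0.385, 0.008, 0, -1.194, -0.259], TCP at [267.196, 564.983, 222.55] pointing down, gripper open.
Joint ranges: [-3.14, 3.14], [-1.21, 2.06], [-1.07, 1.41], [-3.16, 2.05], [-2.99, -0.16], [-3.1, 3.1]. Speed limits (rad/s): [2.79, 2.79, 3.14, 3.14, 3.14, 3.14].

## Interface

Orientations are given as a unit quaternion [x, y, z, w].
In Python, from rig import arm gives the robot as it stands.
- The arm moves only by the tool arm_command, never from a script. Its argument "commands" is a list of rows, each a list of 7 numbers: the shift along the tool's x, y, z in units of 30 mm (1.0 is 30 mm), then the turn, a rotation vector about the tool's x, y, z in units of 5 degrees (1.0 is 5 degrees), then the opening, from -1 (shut) to 1 (fully open). In form: [[tx, ty, tz, rx, ry, rz, grip], ...]. A call has 1 to 12 rows; each row is the pose to reach, as a shift and turn from the pose commanded when the call began, along the tool's axes at that moment; what a row does not reach only later rows make up. A row lasts 1/12 s, in which the tool goes at most 41.7 mm and 7.16 degrees, less where a joint would pass 70% of its speed; a pose out of reach is approached as far as the arm can. A call with a gripper value outside its range is refused whole. The fingers move at their own pace and stop on an object; "grip_force" is the grip in N (left out, the last holds). Time passes only in rows, so rows that repeat a pose let the fingers close. It gives the time, the measured TCP pose, the force and the opening at its end, in the units of the state.
- arm.read_state(): the state, without advancing time (a new reading comes with each control period).
- arm.get_image(name): name is "scene" or "top" or "wrist"; returns a dict with "color" (400x640x3 uint8, red, green, blue), "K" (3x3 intrinsics, pixels), "world_from_camera" (4x4, takes a point from camera to world coordinates). Camera axes: x right, y down, z forward; pixel columns grow to the right and rows downward; lengths in mm; the calibration is good to about 2 mm. A picture is of the moment at which its call begins. There is no depth.
- arm.close_job(): hands the job in, once; it reports no verdict.
The state is a dict: "clock": time; "joint_pos": joint angles; "dq": joint speeds; "joint_torque": joint torques, N m; "tcp_pos": TCP position; "tool_rot": TCP orientation; "force": force on the tool from outside, world axes, zero at the start; "ft_torque": the same for the moment, N m; "finger_gap": finger opening in mm.
Only numpy, scipy, OpenCV 4.12 (cv2) and the standard library are available. Lean on these libraries where they do the work, as an engineer would, in place of code of your own. Each camera call takes 0.05 s, during which the arm holds its last target. There are 200 camera calls.

## Task

Clamp the text block for spine gluing: swing the black-knobbed lever of the eccentric lock right round to its open stop so that the cam stands at its low point, and only then push the sliding jaw forward by its push board until the block is tight between the two cheeks. Then swing the lever all the way back so that the cam locks the jaw there. Do it all by pushing with the fingertips: lift nothing, never force the jaw while it is locked, do not touch the text block with the gripper, and leave the other things on the bench where they are.

Things in the scene. Friction and masses are not known exactly. Their poses are not given: they have to be found in the camera images.
- clamp: Plywood spine-gluing clamp, fixed to the bench. Origin: bench height, on the slide's centre line; x = the way the jaw is pushed (roughly away from the robot), y left, z up. Base board x -140 to 160, y -100 to 85 mm, top 20 mm above the bench. Lever on its right (-y). Fixed wooden cheek at the far end: 160 mm wide, 115 mm above the bench, inner face x = 120.
- jaw (a joint): Sliding jaw, m: 0 fully back, grows along the clamp's +x to at most 0.06; starts at 0.002 to 0.014, reads 0.045 with the block tight. A 40 mm wide steel bar carries the cheek (160 mm wide, top 115 mm above the bench, inner face at clamp x = 33 mm + joint) and the push board. Cam low: slides at 3 to 4 N, about 10 N with the block. Locked: holds against 30 N.
- push_face (a point): Where to push the jaw: centre of the back (-x) face of its push board, an upright wooden board 60 mm wide (y), 14 mm thick, from 36 to 86 mm above the bench, rigid with the jaw. The point is 66 mm above the bench, at clamp x = -32 mm + joint jaw, y = 0. Nothing behind it for 100 mm is taller than 42 mm above the bench.
- cam (a joint): Cam and lever angle, rad, about the pivot, anticlockwise from above. Near 0 the high point presses a brass gib on the jaw's bar: locked (starts -0.05 to 0.15, stop at -0.08). At 1.92, open stop: low point. The lever points to -170 deg in the clamp's frame (back) at 0, to -60 deg (right, a little forward) at 1.92. Bites below 1.2. Stays where left. Force at the knob: 3 to 6 N.
- pivot (a point): On the upright axis of the cam (a steel disc 40 mm across, set 6 mm off the axis), 66 mm above the bench, at clamp x = -85, y = -54 mm. Its bolt head ends 50 mm above the bench. Two upright steel stop pins, tops 44 mm above the bench, stand 50 mm from it and end the lever's swing.
- lever_knob (a point): On the axis of the lever's upright black knob, 66 mm above the bench, 90 mm from the pivot. The knob reaches from 44 to 82 mm above the bench; 20 mm thick from 62 to 75 mm, 14 mm thick at 50 mm. It is rigid with the lever, a flat dark steel bar 12 mm wide, 38 to 44 mm above the bench.
- block: Off-white sewn text block, loose, about 0.8 kg, standing spine up on the base board between the cheeks: 42 mm thick, 200 mm long, 146 mm high, top 166 mm above the bench. Origin: centre of the face towards the sliding cheek; x axis down, z axis towards the fixed cheek. It starts 6 to 18 mm short of the fixed cheek; tight, its origin is at clamp x = 78 mm.
- lead_weight: Black iron book weight with a wooden knob, 50x85x60 mm, loose, standing right of the clamp. Bystander: leave it. Origin: centre of its underside.
- thread_reel: Wooden reel of brown linen thread, 36 mm across, 45 mm tall, loose, standing behind the tail of the clamp's bar. Bystander. Origin: centre of its underside.
- paste_brush: Paste brush with a yellow handle, 230 mm long, 32 mm thick, loose, lying right of the clamp. Bystander. Origin: underside, near the ferrule.
- needle_tin: Round flat grey tin, 46 mm across, 21 mm tall, loose, on the base board left of the rail. Bystander. Origin: centre of its underside.
- beeswax: Ochre cake of beeswax, 31x45x19 mm, loose, on the base board left of the rail. Bystander. Origin: centre of its underside.

How it is judged:
By the outcome, as a careful person would: the job done as asked, in the order asked, and still so for the second after the job is handed in, with the robot touching nothing.
It also fails if it takes over 70 s, if anything falls off the work surface, if the arm or the gripper's body presses on something with over 40 N, if the wrist force passes 120 N, or if a joint passes its speed limit or range.

## Working session

There is one attempt and no reset: what is moved stays moved. The work goes in short steps, Python scripts to look and compute and a tool call to move; the robot and the scene stay as the last step left them, time stands still between calls to the robot, and variables do not carry over. Pictures are saved under pics/ and viewed, about 8 in all and at most 12, crops included, and the job is handed in when it is done.

Besides the shell and the picture viewer there is one more tool, called as a command line: name --pt "numbers of a row" for each row, then --argument value for the rest. arm_command: Moves the arm, as the interface text tells. Its arguments: {"type":"object","properties":{"commands":{"type":"array"},"grip_force":{"type":"number"}},"required":["commands"]}

```bash
mkdir -p pics
python3 - <<'E'
from rig import arm
import cv2,numpy as np
for n in("scene","top"):
    d=arm.get_image(n);cv2.imwrite(f"pics/{n}0.png",d["color"][:,:,::-1]);print(n,d["K"].tolist(),np.round(d["world_from_camera"],3).tolist())
s=arm.read_state();print(s["clock"],s["tcp_pos"],s["tool_rot"],s["finger_gap"])
E
```

```text
scene [[396.42329824567935, 0.0, 318.98745213214494], [0.0, 396.42329824567935, 205.05382438538726], [0.0, 0.0, 1.0]] [[-0.447, 0.712, -0.542, 943.974], [0.894, 0.354, -0.274, -125.183], [-0.003, -0.607, -0.795, 763.048], [0.0, 0.0, 0.0, 1.0]]
top [[496.2051826625898, 0.0, 328.6380882417244], [0.0, 496.2051826625898, 201.2075662842571], [0.0, 0.0, 1.0]] [[-0.008, -0.983, 0.185, 323.123], [-1.0, 0.012, 0.021, -350.926], [-0.023, -0.185, -0.982, 918.627], [0.0, 0.0, 0.0, 1.0]]
0.1 [266.98712077 564.51164995 221.56622489] [ 9.75681530e-01 -2.19190708e-01 -1.51171659e-04  9.80750014e-04] 87.17172634206703
```

View pics/scene0.png

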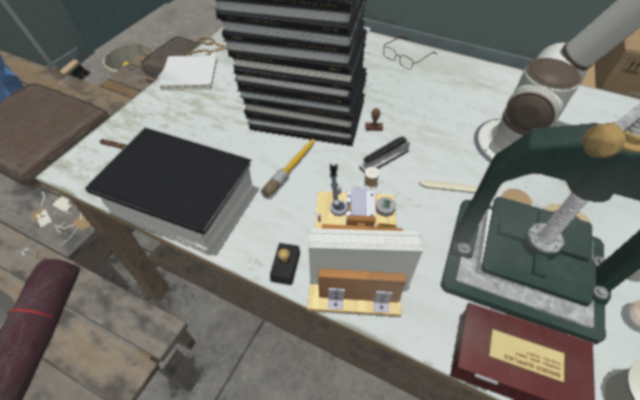

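View pics/top0.png

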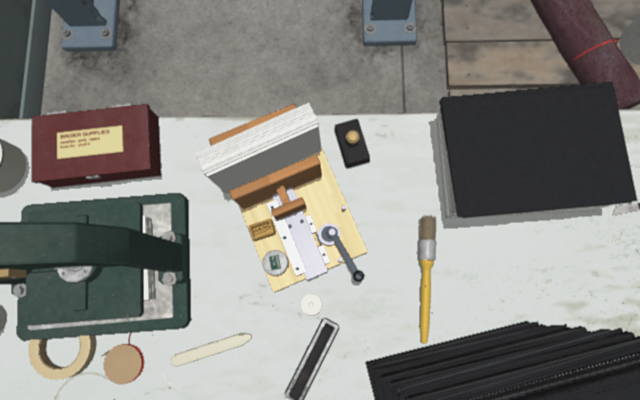

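The top view shows the clamp at about (290,210), rotated, with the lever's knob at about (358,276). I'll enlarge it.

Run:
```python
import cv2
i=cv2.imread("pics/top0.png")[100:320,190:390];cv2.imwrite("pics/c1.png",cv2.resize(i,(800*200//220*1,800*220//220),interpolation=cv2.INTER_CUBIC)[:600] if 0 else cv2.resize(i[70:220],None,fx=4,fy=4,interpolation=cv2.INTER_CUBIC))
```

```text
(no output)
```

View pics/c1.png

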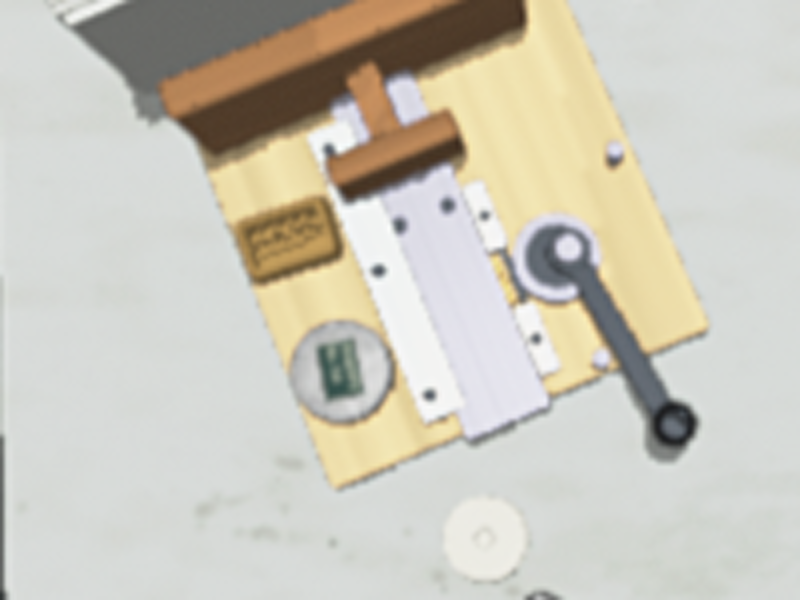

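The crop shows the base's back corners at (335,488) and (707,328), the pivot bolt at (568,247), the knob top at (675,422), and the push board's back top edge from (342,183) to (463,136).

```bash
cat > h.py <<'E'
import numpy as np
from scipy.optimize import least_squares
K=np.array([[496.205,0,328.638],[0,496.205,201.208],[0,0,1]])
from rig import arm
def topray(u,v,z,d):
    T=np.array(d["world_from_camera"]);r=T[:3,:3]@np.linalg.inv(d["K"])@[u,v,1];o=T[:3,3]
    return o+r*(z-o[2])/r[2]
def crop(u,v):return u/4+190-.375,v/4+170-.375
E
python3 - <<'E'
from h import *
d=arm.get_image("top")
P={'bl':(335,488,20,-140,85),'br':(707,328,20,-140,-100),'piv':(568,247,50,-85,-54)}
W={k:topray(*crop(*p[:2]),p[2],d)[:2] for k,p in P.items()}
R=lambda t:np.array([[np.cos(t),-np.sin(t)],[np.sin(t),np.cos(t)]])
f=lambda q:np.concatenate([W[k]-(q[:2]+R(q[2])@np.array(p[3:])) for k,p in P.items()])
s=least_squares(f,[550,-300,0.3]);q=s.x;print(q,s.fun)
kn=topray(*crop(675,422),82,d)[:2];c=R(q[2]).T@(kn-q[:2]);v=c-[-85,-54];print('knob',kn,c,np.hypot(*v),np.degrees(np.arctan2(v[1],v[0])))
for p in((342,183),(463,136)):print('board',R(q[2]).T@(topray(*crop(*p),86,d)[:2]-q[:2]))
pb=lambda x,y:print((x,y),np.round(q[:2]+R(q[2])@[x,y],1))
pb(-85,-54)
for p,z in (((484,538),45),):
    w=topray(*crop(*p),z,d);print('reel',w,R(q[2]).T@(w[:2]-q[:2]))
E
```

```text
[ 4.90604685e+02 -2.54842749e+02  3.94686453e-01] [ 0.72648514 -1.66895659 -0.64695409  1.66034498 -0.07953104  0.00861161]
knob [ 354.9430201 -381.8237648] [-174.05819627  -65.05390058] 89.74157922219095 -172.9246353397869
board [-26.34057796  24.94874892]
board [-27.94452754 -30.23696322]
(-85, -54) [ 432.9 -337.4]
reel [ 307.50795877 -299.93837192   45.        ] [-186.35984573   28.77558323]
```

Run:
```python
from h import *
D={n:arm.get_image(n) for n in("scene","top")}
def tri(a,b):
    A=[];y=[]
    for n,p in(("scene",a),("top",b)):
        o=np.array(D[n]["world_from_camera"])[:3,3];r=topray(*p,0,D[n])-o;r/=np.linalg.norm(r);M=np.eye(3)-np.outer(r,r);A.append(M);y.append(M@o)
    A=np.vstack(A);y=np.concatenate(y);x=np.linalg.lstsq(A,y,rcond=None)[0];return np.round(x),np.round(np.linalg.norm(A@x-y))
print('knobtri',tri((333,170),(358,276)))
print('ball',tri((603,140),(8,275)))
print('stack near corner',tri((363,10),(368,362)))
for n,p,zs in(("scene",(352,143),(0,)),("scene",(365,0),(200,300,400)),("top",(368,362),(200,300,400)),("top",(188,255),(0,100,200,300,400)),("top",(188,325),(0,50)),("scene",(443,285),(0,)),("scene",(605,338),(0,)),("scene",(467,205),(0,50,100)),("scene",(560,128),(200,300,400)),("top",(100,230),(200,300,400)),("top",(352,158),(0,)),("scene",(500,150),(200,300,400))):
    print(n,p,[np.round(topray(*p,z,D[n])).tolist() for z in zs])
d=arm.get_image("wrist");import cv2;a=np.vstack([D["scene"]["color"][0:300,180:640,::-1]]);cv2.imwrite("pics/s2.png",cv2.resize(a,None,fx=1.73,fy=1.73,interpolation=cv2.INTER_CUBIC))
```

```text
knobtri (array([ 355., -383.,   60.]), np.float64(2.0))
ball (array([348.,  55., 332.]), np.float64(14.0))
stack near corner (array([ 257., -379.,  401.]), np.float64(1.0))
scene (352, 143) [[191.0, -403.0, 0.0]]
scene (365, 0) [[-182.0, -538.0, 200.0], [18.0, -465.0, 300.0], [218.0, -392.0, 400.0]]
top (368, 362) [[231.0, -389.0, 200.0], [244.0, -383.0, 300.0], [257.0, -378.0, 400.0]]
top (188, 255) [[398.0, -69.0, 0.0], [390.0, -100.0, 100.0], [382.0, -131.0, 200.0], [373.0, -161.0, 300.0], [365.0, -192.0, 400.0]]
top (188, 325) [[271.0, -75.0, 0.0], [274.0, -90.0, 50.0]]
scene (443, 285) [[497.0, -61.0, 0.0]]
scene (605, 338) [[467.0, 249.0, 0.0]]
scene (467, 205) [[264.0, -68.0, 0.0], [309.0, -71.0, 50.0], [353.0, -75.0, 100.0]]
scene (560, 128) [[154.0, 42.0, 200.0], [294.0, 12.0, 300.0], [435.0, -18.0, 400.0]]
top (100, 230) [[419.0, 2.0, 200.0], [406.0, -47.0, 300.0], [393.0, -96.0, 400.0]]
top (352, 158) [[580.0, -377.0, -0.0]]
scene (500, 150) [[276.0, -58.0, 200.0], [394.0, -70.0, 300.0], [513.0, -82.0, 400.0]]
```

View pics/s2.png

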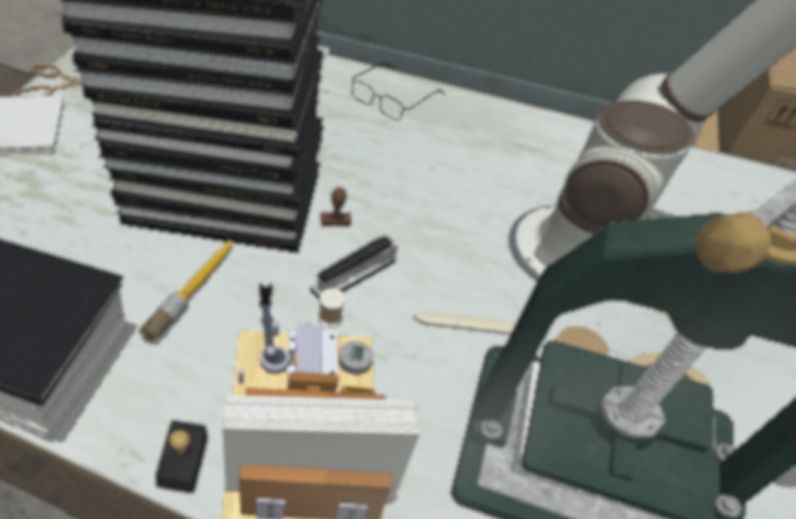

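The stack's corner is near world (257,-379), up to about z 400. The press, with its beam and screw at about z 350 or more, stands between the start pose and the clamp. I'll raise high first and look.

arm_command --pt "0 0 -1.2 0 0 0 -0.3" --pt "0 0 -2.4 0 0 0 -0.3" --pt "0 0 -3.6 0 0 0 -0.3" --pt "0 0 -4.8 0 0 0 -0.3" --pt "0 0 -6 0 0 0 -0.3" --pt "0 0 -7.2 0 0 0 -0.3" --pt "0 0 -8.4 0 0 0 -0.3" --pt "0 0 -9.6 0 0 0 -0.3" --pt "0 0 -10.8 0 0 0 -0.3" --pt "0 0 -11 0 0 0 -0.3" --pt "0 0 -11 0 0 0 -0.3" --pt "0 0 -11 0 0 0 -0.3"

```text
clock: 1.3
tcp_pos: [267.0, 565.3, 551.8]
tool_rot: [0.976, -0.219, -0.0, 0.0]
force: [0.1, -0.4, 0.1]
finger_gap: 30.8
```

Run:
```python
from h import *
import cv2
s=arm.read_state();print(s["clock"],s["tcp_pos"],s["tool_rot"],s["joint_pos"],s["finger_gap"])
a=arm.get_image("wrist");b=arm.get_image("scene");T=np.array(a["world_from_camera"]);print(a["K"][0],a["K"][1],np.round(T,3).tolist())
cv2.imwrite("pics/w3.png",np.vstack([cv2.resize(a["color"][:,:,::-1],(480,300)),cv2.resize(b["color"][:,:,::-1],(480,300))]))
```

```text
1.3 [267.00290625 565.29226176 551.78363831] [ 9.75744194e-01 -2.18913246e-01 -3.84705102e-04  3.33034166e-04] [ 1.38760470e+00  4.04740425e-01  8.41735411e-01 -8.76444652e-04
 -2.00842791e+00 -2.58580733e-01] 30.783211509789744
[291.64375956   0.         323.29910387] [  0.         291.64375956 204.89237729] [[-0.427, -0.862, -0.274, 342.304], [-0.904, 0.407, 0.129, 529.918], [0.0, 0.303, -0.953, 714.207], [0.0, 0.0, 0.0, 1.0]]
```

View pics/w3.png

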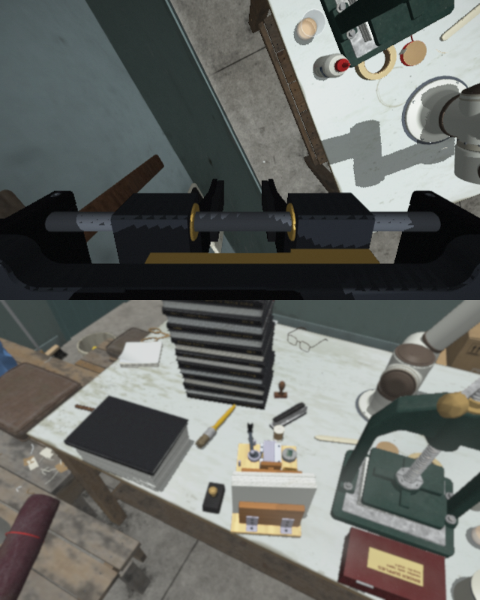

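The top half is the wrist view (gripper clear); the lower half is the scene, unchanged. The tool at z 552 is above the press. Next, a helper to turn world targets into rows.

```bash
cat >> h.py <<'E'
from scipy.spatial.transform import Rotation as Ro
Q=[490.6,-254.8,0.3947]
def Rt(yaw,lean=0,axis=0):  # yaw deg of tool x in world, tool down; lean about world horizontal axis dir (deg)
    r=Ro.from_euler('z',yaw,degrees=True)*Ro.from_euler('x',180,degrees=True)
    a=np.radians(axis);return Ro.from_rotvec(np.radians(lean)*np.array([np.cos(a),np.sin(a),0]))*r
def c2w(x,y):
    c,s=np.cos(Q[2]),np.sin(Q[2]);return np.array([Q[0]+c*x-s*y,Q[1]+s*x+c*y])
def knob(cam):
    a=np.radians(-170)+cam;return -85+90*np.cos(a),-54+90*np.sin(a)
def row(p0,r0,p,r):
    return np.round(np.r_[r0.inv().apply(np.array(p)-p0)/30,(r0.inv()*r).as_rotvec(degrees=True)/5],2).tolist()
def now():
    s=arm.read_state();return np.array(s["tcp_pos"]),Ro.from_quat(s["tool_rot"])
E
python3 - <<'E'
from h import *
p,r=now()
kx=[*c2w(*knob(-.05)),0]
print(kx)
for P,Y in(((520,350,552),-62),((620,-20,552),-105),((430,-330,500),-157.4)):
    print(row(p,r,P,Rt(Y)));p,r=np.array(P),Rt(Y)
E
```

```text
[np.float64(354.7621654970717), np.float64(-381.9924921452232), 0]
[10.69, 2.88, -0.03, 0.04, -0.02, 7.34]
[12.45, 2.85, 0.0, 0.0, -0.0, 8.6]
[11.62, 3.44, 1.73, -0.0, -0.0, 10.48]
```

arm_command --pt "2 0.5 0 0 0 1.2 -0.3" --pt "3.5 0.9 0 0 0 2.4 -0.3" --pt "5 1.3 0 0 0 3.6 -0.3" --pt "6.2 1.7 0 0 0 4.6 -0.3" --pt "7.4 2 0 0 0 5.4 -0.3" --pt "8.6 2.3 0 0 0 6.2 -0.3" --pt "9.8 2.6 0 0 0 7 -0.3" --pt "10.7 2.9 0 0 0 7.3 -0.3" --pt "10.7 2.9 0 0 0 7.3 -0.3" --pt "10.7 2.9 0 0 0 7.3 -0.3"

```text
clock: 2.23
tcp_pos: [521.8, 347.3, 550.3]
tool_rot: [0.857, -0.515, -0.001, 0.002]
force: [1.2, 0.6, -0.9]
finger_gap: 30.3
```

arm_command --pt "1.2 0.3 0 0 0 0.8 -0.3" --pt "2.4 0.6 0 0 0 1.7 -0.3" --pt "3.6 0.9 0 0 0 2.6 -0.3" --pt "4.8 1.1 0 0 0 3.5 -0.3" --pt "6 1.4 0 0 0 4.3 -0.3" --pt "7.3 1.7 0 0 0 5.2 -0.3" --pt "8.6 2 0 0 0 6 -0.3" --pt "9.9 2.3 0 0 0 6.8 -0.3" --pt "11.2 2.6 0 0 0 7.7 -0.3" --pt "12.4 2.8 0 0 0 8.6 -0.3" --pt "12.4 2.8 0 0 0 8.6 -0.3" --pt "12.4 2.8 0 0 0 8.6 -0.3"

```text
clock: 3.23
tcp_pos: [622.1, -19.0, 550.9]
tool_rot: [-0.61, 0.793, 0.001, -0.001]
force: [0.2, 0.4, 0.2]
finger_gap: 30.5
```

arm_command --pt "1.2 0.4 0.2 0 0 1 -0.3" --pt "2.4 0.7 0.4 0 0 2.1 -0.3" --pt "3.6 1 0.5 0 0 3.2 -0.3" --pt "4.8 1.4 0.7 0 0 4.3 -0.3" --pt "6 1.8 0.9 0 0 5.4 -0.3" --pt "7.2 2.1 1.1 0 0 6.5 -0.3" --pt "8.4 2.5 1.3 0 0 7.6 -0.3" --pt "9.6 2.8 1.5 0 0 8.7 -0.3" --pt "10.8 3.2 1.6 0 0 9.7 -0.3" --pt "11.6 3.4 1.7 0 0 10.5 -0.3" --pt "11.6 3.4 1.7 0 0 10.5 -0.3" --pt "11.6 3.4 1.7 0 0 10.5 -0.3"

```text
clock: 4.23
tcp_pos: [434.0, -328.0, 501.3]
tool_rot: [-0.197, 0.98, 0.0, -0.0]
force: [0.2, -0.1, -0.6]
finger_gap: 30.8
```

Run:
```python
from h import *
import cv2
s=arm.read_state();print(s["clock"],s["tcp_pos"],s["tool_rot"],np.round(s["joint_pos"],2),s["force"])
a=arm.get_image("wrist");b=arm.get_image("scene")
cv2.imwrite("pics/w4.png",np.vstack([cv2.resize(a["color"][:,:,::-1],(480,300)),cv2.resize(b["color"][:,:,::-1],(480,300))]))
p,r=now();k=c2w(*knob(-.05));Y=np.degrees(Q[2])-180
for lean in(0,):print(row(p,r,[*k,130],Rt(Y)))
```

```text
4.2333 [ 433.98028943 -327.98157148  501.26680773] [-1.97353884e-01  9.80332252e-01  3.29528291e-04 -1.06761178e-04] [-0.35  0.19  0.42 -0.   -1.79 -0.82] [ 0.2112911  -0.07649788 -0.56269924]
[3.17, -0.64, 12.38, 0.0, 0.0, 0.05]
```

View pics/w4.png

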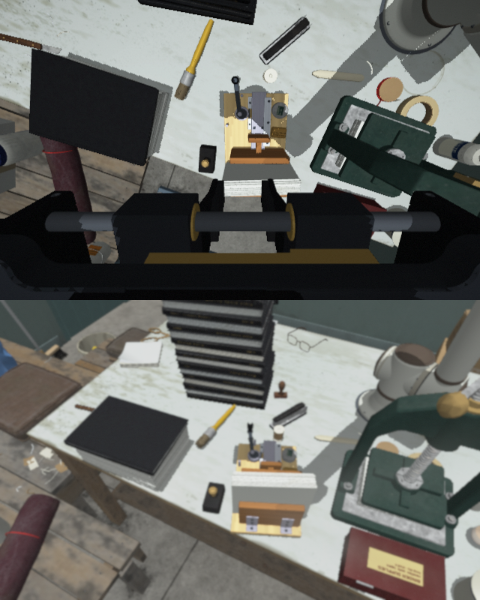

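The wrist view shows the clamp in the centre, with the stack's top corner at about (255,22) of the half image. I'll triangulate the stack height from that against the top view.

Run:
```python
from h import *
import cv2
W=arm.get_image("wrist");T=arm.get_image("top")
def ray(d,p):
    o=np.array(d["world_from_camera"])[:3,3];r=topray(*p,0,d)-o;return o,r/np.linalg.norm(r)
def tri(L):
    A=[];y=[]
    for d,p in L:
        o,r=ray(d,p);M=np.eye(3)-np.outer(r,r);A.append(M);y.append(M@o)
    A=np.vstack(A);y=np.concatenate(y);x=np.linalg.lstsq(A,y,rcond=None)[0];return np.round(x),np.round(np.linalg.norm(A@x-y),1)
print(np.array(W["world_from_camera"])[:3,3])
for u in((341,29),(341,20)):print(tri([(W,u),(T,(368,362))]))
for z in(0,300,400,500):print(z,topray(341,29,z,W).round())
a=W["color"][0:90,180:380,::-1];b=T["color"][300:400,350:550,::-1]
cv2.imwrite("pics/w5.png",cv2.resize(np.vstack([a,b]),None,fx=3,fy=3,interpolation=cv2.INTER_CUBIC))
```

```text
[ 357.84633155 -359.58908665  664.01692075]
(array([ 217., -390.,   86.]), np.float64(7.0))
(array([ 227., -388.,  172.]), np.float64(3.1))
0 [ 196. -388.    0.]
300 [ 269. -375.  300.]
400 [ 294. -371.  400.]
500 [ 318. -367.  500.]
```

View pics/w5.png

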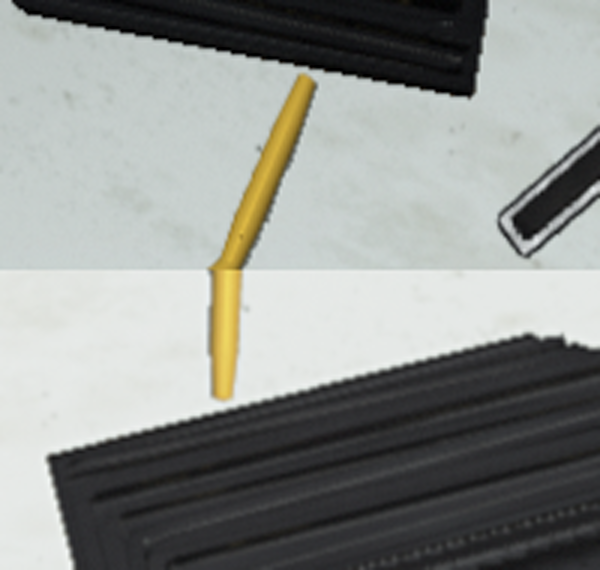

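The visible stack corner is a low book at about (217,-390), so there is clearance enough without tilting. I'll go over the knob.

Run:
```python
from h import *
p,r=now();k=c2w(*knob(-.05));Y=np.degrees(Q[2]-.05)-170
print(row(p,r,[*k,110],Rt(Y)))
```

```text
[3.18, -0.64, 13.05, -0.0, 0.0, -1.38]
```

arm_command --pt "1 -0.2 1.2 0 0 -0.5 -0.3" --pt "2 -0.4 2.4 0 0 -1 -0.3" --pt "3.18 -0.64 3.6 0 0 -1.4 -0.3" --pt "3.18 -0.64 4.8 0 0 -1.4 -0.3" --pt "3.18 -0.64 6 0 0 -1.4 -0.3" --pt "3.18 -0.64 7.2 0 0 -1.4 -0.3" --pt "3.18 -0.64 8.4 0 0 -1.4 -0.3" --pt "3.18 -0.64 9.6 0 0 -1.4 -0.3" --pt "3.18 -0.64 10.8 0 0 -1.4 -0.3" --pt "3.18 -0.64 12 0 0 -1.4 -0.3" --pt "3.18 -0.64 13.05 0 0 -1.4 -0.3" --pt "3.18 -0.64 13.05 0 0 -1.4 -0.3"

```text
clock: 5.43
tcp_pos: [350.6, -379.6, 104.0]
tool_rot: [-0.257, 0.967, 0.005, -0.004]
force: [-1.7, 0.5, 0.2]
finger_gap: 30.6
```

Run:
```python
from h import *
import cv2
p,r=now();k=c2w(*knob(-.05));Y=np.degrees(Q[2]-.05)-170
print(p,row(p,r,[*k,57],Rt(Y)))
a=arm.get_image("wrist")["color"];b=arm.get_image("top")["color"][170:320,190:390]
cv2.imwrite("pics/w6.png",np.vstack([a[:,:,::-1],cv2.resize(b[:,:,::-1],(640,480))[:200]]))
```

```text
[ 350.61892686 -379.62754219  104.04112244] [-0.09, -0.16, 1.57, 0.14, -0.06, -0.0]
```

View pics/w6.png

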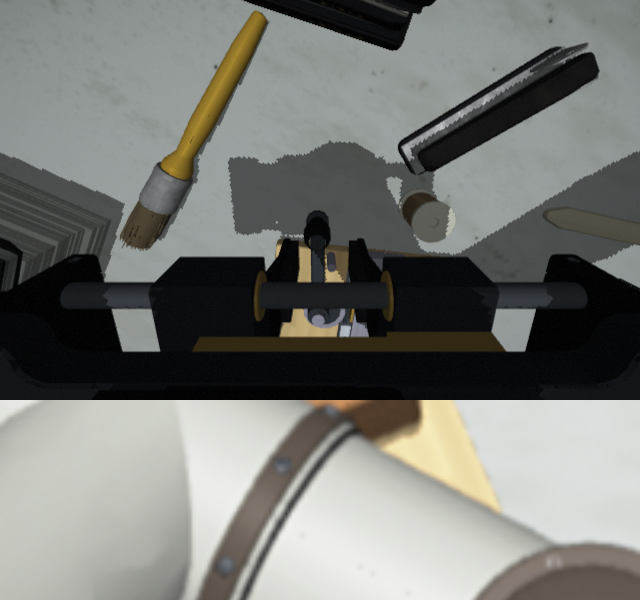

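The wrist view shows the knob at (317,225), between the fingertips at about x 285 and 360. I'll check the numbers after settling.

arm_command --pt "0 0 0 0 0 0 -0.3" --pt "0 0 0 0 0 0 -0.3" --pt "0 0 0 0 0 0 -0.3"

```text
clock: 5.78
tcp_pos: [355.0, -384.0, 112.2]
tool_rot: [-0.256, 0.967, -0.002, 0.002]
force: [-0.3, 0.6, 0.3]
finger_gap: 30.5
```

Run:
```python
from h import *
p,r=now();d=arm.get_image("wrist");k=c2w(*knob(-.05));Y=np.degrees(Q[2]-.05)-170
T=np.linalg.inv(np.array(d["world_from_camera"]))
def pr(w):
    c=T[:3,:3]@w+T[:3,3];u=np.array(d["K"])@c;return u[:2]/u[2]
print(p,k,'knob top px',pr(np.array([*k,82.])),'tcp px',pr(p),'finger inner',[pr(p+r.apply([0,s*15,0])).round() for s in(-1,1)])
print(row(p,r,[*k,57],Rt(Y)))
import cv2;g=cv2.cvtColor(d["color"],cv2.COLOR_RGB2GRAY)[195:265,270:375];cv2.imwrite("pics/w7.png",cv2.resize(d["color"][195:265,270:375,::-1],None,fx=6,fy=6,interpolation=cv2.INTER_CUBIC))
```

```text
[ 354.97502004 -383.96820058  112.24540597] [ 354.7621655  -381.99249215] knob top px [325.45309682 235.77406138] tcp px [322.70230745 254.39099801] finger inner [array([298., 254.]), array([347., 254.])]
[-0.02, 0.07, 1.84, -0.05, 0.02, -0.01]
```

View pics/w7.png

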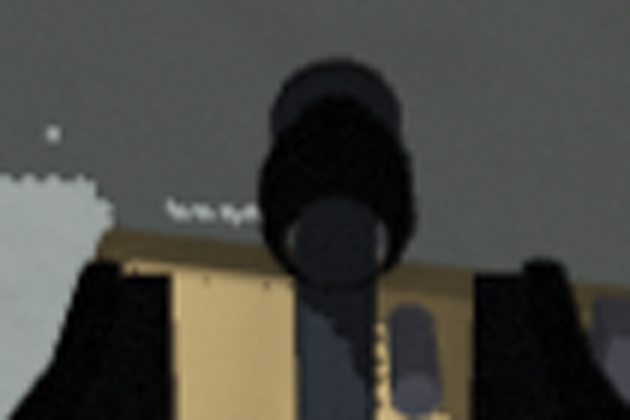

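The knob top is at crop (337,235), which is px (326,234) against a predicted (325,236), so the model holds. Descending.

arm_command --pt "0 0.07 0.5 0 0 0 -0.3" --pt "0 0.07 1 0 0 0 -0.3" --pt "0 0.07 1.4 0 0 0 -0.3" --pt "0 0.07 1.7 0 0 0 -0.3" --pt "0 0.07 1.84 0 0 0 -0.3" --pt "0 0.07 1.84 0 0 0 -0.3" --pt "0 0.07 1.84 0 0 0 -0.3" --pt "0 0.07 1.84 0 0 0 -0.3"

```text
clock: 6.5
tcp_pos: [353.2, -381.9, 55.6]
tool_rot: [-0.256, 0.967, -0.001, 0.001]
force: [0.1, 0.6, 0.0]
finger_gap: 30.4
```

```bash
cat >> h.py <<'E'
def arc(cams,z=57,lead=0):
    p,r=now()
    for c in cams:
        print(c,row(p,r,[*c2w(*knob(c)),z],Rt(np.degrees(Q[2]+c)-170)))
E
python3 - <<'E'
from h import *
print(now()[0],np.round(arm.read_state()["force"],1))
arc(np.linspace(.05,1.0,12).round(3))
E
```

```text
[ 353.20737057 -381.94342555   55.64256971] [0.1 0.6 0. ]
0.05 [-0.06, -0.33, -0.04, -0.02, 0.01, -1.16]
0.136 [-0.1, -0.58, -0.04, -0.02, 0.01, -2.14]
0.223 [-0.16, -0.84, -0.04, -0.02, 0.01, -3.14]
0.309 [-0.24, -1.08, -0.04, -0.02, 0.0, -4.12]
0.395 [-0.34, -1.32, -0.04, -0.02, 0.0, -5.11]
0.482 [-0.46, -1.55, -0.04, -0.02, 0.0, -6.11]
0.568 [-0.6, -1.76, -0.04, -0.02, 0.0, -7.09]
0.655 [-0.76, -1.97, -0.04, -0.02, 0.0, -8.09]
0.741 [-0.94, -2.16, -0.04, -0.02, 0.0, -9.07]
0.827 [-1.13, -2.33, -0.04, -0.02, -0.0, -10.06]
0.914 [-1.34, -2.49, -0.04, -0.02, -0.0, -11.06]
1.0 [-1.55, -2.63, -0.04, -0.02, -0.0, -12.04]
```

arm_command --pt "-0.06 -0.33 0 0 0 -1.2 -0.3" --pt "-0.1 -0.58 0 0 0 -2.1 -0.3" --pt "-0.16 -0.84 0 0 0 -3.1 -0.3" --pt "-0.24 -1.08 0 0 0 -4.1 -0.3" --pt "-0.34 -1.32 0 0 0 -5.1 -0.3" --pt "-0.46 -1.55 0 0 0 -6.1 -0.3" --pt "-0.6 -1.76 0 0 0 -7.1 -0.3" --pt "-0.76 -1.97 0 0 0 -8.1 -0.3" --pt "-0.94 -2.16 0 0 0 -9.1 -0.3" --pt "-1.13 -2.33 0 0 0 -10 -0.3" --pt "-1.34 -2.49 0 0 0 -11 -0.3" --pt "-1.55 -2.63 0 0 0 -12 -0.3"

```text
clock: 7.5
tcp_pos: [431.2, -427.3, 55.3]
tool_rot: [-0.707, 0.708, 0.001, -0.001]
force: [-2.2, -0.4, 0.6]
finger_gap: 30.2
```

Run:
```python
from h import *
p,_=now();c,s=np.cos(Q[2]),np.sin(Q[2]);v=np.array([[c,s],[-s,c]])@(p[:2]-Q[:2])-[-85,-54]
print(p,np.round(arm.read_state()["force"],1),np.hypot(*v),np.arctan2(v[1],v[0])+np.radians(170))
arc(np.linspace(1.08,1.92,11).round(3))
```

```text
[ 431.24247766 -427.25916839   55.26147903] [-2.2 -0.4  0.6] 89.94124175215819 0.9831315026855161
1.08 [-0.01, -0.29, -0.06, 0.02, 0.01, -0.92]
1.164 [-0.04, -0.54, -0.06, 0.02, 0.01, -1.88]
1.248 [-0.09, -0.79, -0.06, 0.02, 0.01, -2.84]
1.332 [-0.16, -1.03, -0.06, 0.02, 0.01, -3.8]
1.416 [-0.25, -1.26, -0.06, 0.02, 0.01, -4.77]
1.5 [-0.36, -1.49, -0.06, 0.02, 0.01, -5.73]
1.584 [-0.49, -1.7, -0.06, 0.02, 0.01, -6.69]
1.668 [-0.64, -1.91, -0.06, 0.02, 0.01, -7.65]
1.752 [-0.81, -2.1, -0.06, 0.02, 0.01, -8.62]
1.836 [-0.99, -2.28, -0.06, 0.02, 0.01, -9.58]
1.92 [-1.18, -2.44, -0.06, 0.02, 0.01, -10.54]
```

Contact force is 2 N as expected. I'll continue to 1.92.

arm_command --pt "0 -0.29 0 0 0 -0.9 -0.3" --pt "-0.04 -0.54 0 0 0 -1.9 -0.3" --pt "-0.09 -0.79 0 0 0 -2.8 -0.3" --pt "-0.16 -1.03 0 0 0 -3.8 -0.3" --pt "-0.25 -1.26 0 0 0 -4.8 -0.3" --pt "-0.36 -1.49 0 0 0 -5.7 -0.3" --pt "-0.49 -1.7 0 0 0 -6.7 -0.3" --pt "-0.64 -1.91 0 0 0 -7.6 -0.3" --pt "-0.81 -2.1 0 0 0 -8.6 -0.3" --pt "-0.99 -2.28 0 0 0 -9.6 -0.3" --pt "-1.18 -2.44 0 0 0 -10.5 -0.3" --pt "-1.18 -2.44 0 0 0 -10.5 -0.3"

```text
clock: 8.5
tcp_pos: [505.4, -391.5, 55.3]
tool_rot: [0.946, -0.323, -0.0, 0.0]
force: [-1.0, -0.2, 0.2]
finger_gap: 30.4
```

Run:
```python
from h import *
p,_=now();c,s=np.cos(Q[2]),np.sin(Q[2]);v=np.array([[c,s],[-s,c]])@(p[:2]-Q[:2])-[-85,-54]
print(p,np.round(arm.read_state()["force"],1),np.hypot(*v),np.arctan2(v[1],v[0])+np.radians(170))
arc([1.93,1.95,1.97,2.0,2.02])
```

```text
[ 505.42674618 -391.52131624   55.30528709] [-1.  -0.2  0.2] 90.53427796747096 1.9306861620346742
1.93 [-0.02, 0.0, -0.06, 0.0, 0.01, -0.18]
1.95 [-0.02, -0.06, -0.06, 0.0, 0.01, -0.41]
1.97 [-0.02, -0.12, -0.06, 0.0, 0.01, -0.64]
2.0 [-0.03, -0.21, -0.06, 0.0, 0.01, -0.98]
2.02 [-0.03, -0.27, -0.06, 0.0, 0.01, -1.21]
```

arm_command --pt "0 -0.07 0 0 0 0 -0.3" --pt "0 -0.13 0 0 0 0 -0.3" --pt "0 -0.18 0 0 0 0 -0.3" --pt "0 -0.23 0 0 0 0 -0.3" --pt "0 -0.23 0 0 0 0 -0.3"

```text
clock: 8.92
tcp_pos: [508.5, -388.6, 55.2]
tool_rot: [0.946, -0.324, -0.001, 0.001]
force: [-5.5, -8.1, 1.0]
finger_gap: 30.6
```

The force has risen to 10 N, so the lever is at the stop. I'll back off to centre and lift.

arm_command --pt "0 0.1 0 0 0 0 -0.3" --pt "0 0.17 0 0 0 0 -0.3" --pt "0 0.17 0 0 0 0 -0.3" --pt "0 0.17 -0.7 0 0 0 -0.3" --pt "0 0.17 -1.5 0 0 0 -0.3" --pt "0 0.17 -2.5 0 0 0 -0.3" --pt "0 0.17 -3.5 0 0 0 -0.3" --pt "0 0.17 -4.5 0 0 0 -0.3" --pt "0 0.17 -4.5 0 0 0 -0.3"

```text
clock: 9.67
tcp_pos: [510.4, -392.4, 197.9]
tool_rot: [0.946, -0.323, 0.007, 0.002]
force: [0.2, -0.1, 1.7]
finger_gap: 30.8
```

Run:
```python
from h import *
p,r=now();print(p)
Y=np.degrees(Q[2])-180
print(row(p,r,[*c2w(-65,0),185],Rt(Y)));print(row(p,r,[*c2w(-65,0),120],Rt(Y)))
```

```text
[ 510.36532485 -392.40308862  197.85357552]
[-4.41, -1.34, 0.37, -0.19, -0.08, 23.93]
[-4.44, -1.34, 2.53, -0.19, -0.08, 23.93]
```

arm_command --pt "-0.5 -0.15 0 0 0 1.3 -0.3" --pt "-1 -0.3 0 0 0 2.6 -0.3" --pt "-1.5 -0.5 0 0 0 3.9 -0.3" --pt "-2 -0.6 0 0 0 5.2 -0.3" --pt "-2.5 -0.75 0 0 0 6.5 -0.3" --pt "-3 -0.9 0 0 0 7.8 -0.3" --pt "-3.5 -1.1 0 0 0 9.1 -0.3" --pt "-4 -1.2 0 0 0 10.4 -0.3" --pt "-4.4 -1.34 0 0 0 11.7 -0.3" --pt "-4.4 -1.34 0 0 0 12 -0.3" --pt "-4.4 -1.34 0 0 0 12 -0.3"

```text
clock: 10.58
tcp_pos: [427.1, -277.1, 190.2]
tool_rot: [-0.658, 0.753, -0.0, 0.001]
force: [0.8, 0.9, 0.1]
finger_gap: 30.4
```

arm_command --pt "0 0 0 0 0 1.3 -0.3" --pt "0 0 0 0 0 2.6 -0.3" --pt "0 0 0 0 0 3.9 -0.3" --pt "0 0 0 0 0 5.2 -0.3" --pt "0 0 0 0 0 6.5 -0.3" --pt "0 0 0 0 0 7.8 -0.3" --pt "0 0 0 0 0 9.1 -0.3" --pt "0 0 0 0 0 10.4 -0.3" --pt "0 0 0 0 0 11.7 -0.3" --pt "0 0 0 0 0 11.9 -0.3" --pt "0 0 0 0 0 11.9 -0.3" --pt "0 0 0 0 0 11.9 -0.3"

```text
clock: 11.58
tcp_pos: [427.3, -277.9, 189.8]
tool_rot: [-0.198, 0.98, -0.0, 0.0]
force: [-0.2, -0.2, 0.1]
finger_gap: 30.3
```

Run:
```python
from h import *
import cv2
p,r=now();print(p,np.round(arm.read_state()["force"],1))
Y=np.degrees(Q[2])-180
print(row(p,r,[*c2w(-65,0),57],Rt(Y)))
d=arm.get_image("wrist");cv2.imwrite("pics/w8.png",d["color"][:,:,::-1])
T=np.linalg.inv(np.array(d["world_from_camera"]))
for w in([*c2w(*knob(1.92)),82],[*c2w(-27,0),86],[*c2w(-85,-54),50],[*c2w(-27,-30),86],[*c2w(-27,30),86]):
    u=np.array(d["K"])@(T[:3,:3]@np.array(w)+T[:3,3]);print(u[:2]/u[2])
```

```text
[ 427.2632772  -277.92787535  189.81460132] [-0.2 -0.2  0.1]
[-0.08, -0.1, 4.43, -0.0, 0.0, 0.05]
[187.41010788 228.71066791]
[319.65591848 242.76763532]
[268.90801395 177.87357559]
[289.60684    242.66698105]
[349.69231847 242.86824713]
```

View pics/w8.png

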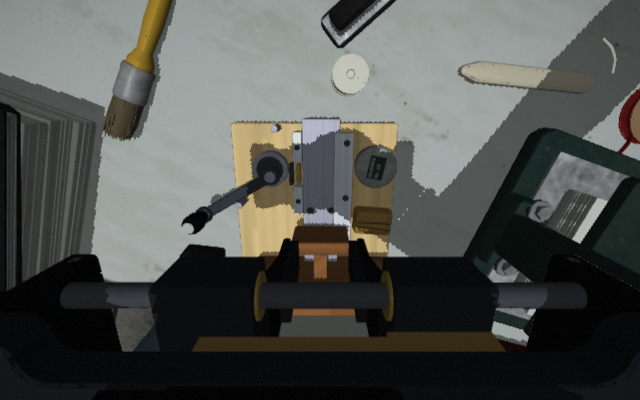

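The lever is at 1.92: the knob is at (188,229), predicted (187,229). The push board is where predicted. I'll descend behind it.

arm_command --pt "0 -0.1 1 0 0 0 -0.3" --pt "0 -0.1 2 0 0 0 -0.3" --pt "0 -0.1 3 0 0 0 -0.3" --pt "0 -0.1 3.8 0 0 0 -0.3" --pt "0 -0.1 4.3 0 0 0 -0.3" --pt "0 -0.1 4.43 0 0 0 -0.3" --pt "0 -0.1 4.43 0 0 0 -0.3" --pt "0 -0.1 4.43 0 0 0 -0.3"

```text
clock: 12.3
tcp_pos: [428.9, -281.0, 57.7]
tool_rot: [-0.197, 0.98, -0.0, 0.001]
force: [0.1, 0.8, -0.1]
finger_gap: 30.5
```

arm_command --pt "-0.2 0 0 0 0 0 -0.3" --pt "-0.4 0 0 0 0 0 -0.3" --pt "-0.6 0 0 0 0 0 -0.3" --pt "-0.8 0 0 0 0 0 -0.3" --pt "-0.95 0 0 0 0 0 -0.3" --pt "-1.1 0 0 0 0 0 -0.3" --pt "-1.2 0 0 0 0 0 -0.3" --pt "-1.3 0 0 0 0 0 -0.3" --pt "-1.4 0 0 0 0 0 -0.3" --pt "-1.5 0 0 0 0 0 -0.3"

```text
clock: 13.13
tcp_pos: [469.3, -263.3, 56.9]
tool_rot: [-0.197, 0.98, 0.0, -0.0]
force: [-3.3, -1.7, 2.7]
finger_gap: 30.7
```

```bash
cat >> h.py <<'E'
def clampxy():
    p,_=now();c,s=np.cos(Q[2]),np.sin(Q[2]);return np.array([[c,s],[-s,c]])@(p[:2]-Q[:2]),p[2],np.array([[c,s],[-s,c]])@np.array(arm.read_state()["force"])[:2]
E
python3 -c "
from h import *
print(clampxy())"
```

```text
(array([-22.87326983,   0.36009992]), np.float64(56.906188865154625), array([-3.72117129, -0.27119686]))
```

arm_command --pt "-0.08 0 0 0 0 0 -0.3" --pt "-0.16 0 0 0 0 0 -0.3" --pt "-0.24 0 0 0 0 0 -0.3" --pt "-0.32 0 0 0 0 0 -0.3" --pt "-0.4 0 0 0 0 0 -0.3" --pt "-0.48 0 0 0 0 0 -0.3" --pt "-0.56 0 0 0 0 0 -0.3" --pt "-0.64 0 0 0 0 0 -0.3" --pt "-0.7 0 0 0 0 0 -0.3" --pt "-0.76 0 0 0 0 0 -0.3" --pt "-0.8 0 0 0 0 0 -0.3" --pt "-0.8 0 0 0 0 0 -0.3"

```text
clock: 14.13
tcp_pos: [489.7, -254.7, 56.9]
tool_rot: [-0.196, 0.981, 0.0, -0.002]
force: [-6.2, -4.1, 5.1]
finger_gap: 30.7
```

```bash
python3 -c "
from h import *
print(clampxy())"
```

```text
(array([-0.78569421,  0.43979173]), np.float64(56.88815994114361), array([-7.28880633, -1.44571023]))
```

arm_command --pt "-0.05 0 0 0 0 0 -0.3" --pt "-0.1 0 0 0 0 0 -0.3" --pt "-0.15 0 0 0 0 0 -0.3" --pt "-0.2 0 0 0 0 0 -0.3" --pt "-0.2 0 0 0 0 0 -0.3"

```text
clock: 14.55
tcp_pos: [491.7, -253.7, 56.9]
tool_rot: [-0.196, 0.981, 0.001, -0.006]
force: [-14.9, -10.6, 8.1]
finger_gap: 29.8
```

```bash
python3 -c "
from h import *
print(clampxy())"
```

```text
(array([1.39309178, 0.57392646]), np.float64(56.8941429847731), array([-17.79822093,  -4.07218179]))
```

arm_command --pt "-0.07 0 0 0 0 0 -0.3" --pt "-0.12 0 0 0 0 0 -0.3" --pt "-0.12 0 0 0 0 0 -0.3" --pt "-0.12 0 0 0 0 0 -0.3"

```text
clock: 14.88
tcp_pos: [491.6, -253.6, 56.9]
tool_rot: [-0.196, 0.981, 0.001, -0.009]
force: [-21.3, -17.6, 11.8]
finger_gap: 30.4
```

```bash
python3 -c "
from h import *
print(clampxy())"
```

```text
(array([1.39704397, 0.71852268]), np.float64(56.86612988444806), array([-26.42118842,  -8.07123709]))
```

There was no motion from 18 to 26 N, so the block is tight. I'll retreat, lift and look.

arm_command --pt "0.1 0 0 0 0 0 -0.3" --pt "0.2 0 0 0 0 0 -0.3" --pt "0.35 0 0 0 0 0 -0.3" --pt "0.6 0 0 0 0 0 -0.3" --pt "0.9 0 0 0 0 0 -0.3" --pt "1.2 0 0 0 0 0 -0.3" --pt "1.6 0 -0.6 0 0 0 -0.3" --pt "2 0 -1.6 0 0 0 -0.3" --pt "2.3 0 -2.8 0 0 0 -0.3" --pt "2.3 0 -4 0 0 0 -0.3" --pt "2.3 0 -4.5 0 0 0 -0.3" --pt "2.3 0 -4.5 0 0 0 -0.3"

```text
clock: 15.88
tcp_pos: [439.3, -278.1, 196.9]
tool_rot: [-0.197, 0.98, -0.003, 0.005]
force: [0.3, -0.3, 0.4]
finger_gap: 30.5
```

Run:
```python
from h import *
import cv2
p,r=now();print(p,clampxy(),np.round(arm.read_state()["joint_pos"],2))
d=arm.get_image("wrist");cv2.imwrite("pics/w9.png",d["color"][:,:,::-1])
T=np.linalg.inv(np.array(d["world_from_camera"]))
for w in([*c2w(*knob(1.92)),82],[*c2w(13,-30),86],[*c2w(13,30),86]):
    u=np.array(d["K"])@(T[:3,:3]@np.array(w)+T[:3,3]);print(u[:2]/u[2])
k=c2w(*knob(1.92));Y=np.degrees(Q[2]+1.92)-170
print(row(p,r,[*k,195],Rt(Y)),row(p,r,[*k,57],Rt(Y)))
```

```text
[ 439.26308016 -278.07329309  196.85030735] (array([-56.33903397,  -1.7432042 ]), np.float64(196.85030734837866), array([ 0.19145604, -0.43481031])) [-0.25  0.22 -0.29  0.   -1.04 -0.92]
[194.92626198 214.97626549]
[296.63077699 264.00377233]
[353.64663015 264.29232544]
[-0.54, -4.34, 0.1, -0.15, -0.03, -23.98] [-0.5, -4.31, 4.7, -0.15, -0.03, -23.98]
```

View pics/w9.png

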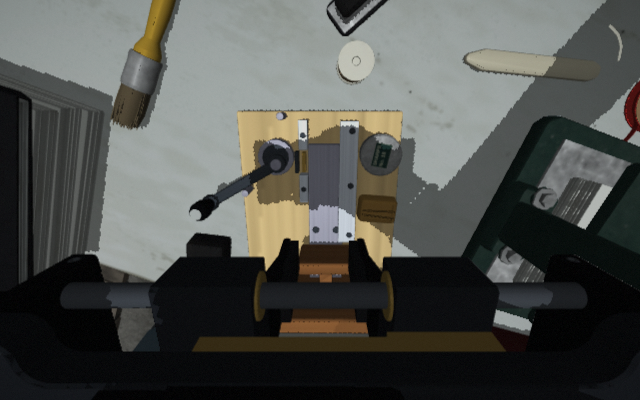

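The lever is still open (knob at (197,213)), the jaw has moved forward, and the bystanders are in place. Back to the knob.

arm_command --pt "-0.1 -0.5 0 0 0 -1.3 -0.3" --pt "-0.2 -1 0 0 0 -2.6 -0.3" --pt "-0.2 -1.5 0 0 0 -3.9 -0.3" --pt "-0.3 -2 0 0 0 -5.2 -0.3" --pt "-0.3 -2.5 0 0 0 -6.5 -0.3" --pt "-0.4 -3 0 0 0 -7.8 -0.3" --pt "-0.4 -3.5 0 0 0 -9.1 -0.3" --pt "-0.5 -4 0 0 0 -10.4 -0.3" --pt "-0.54 -4.34 0 0 0 -11.7 -0.3" --pt "-0.54 -4.34 0 0 0 -12 -0.3" --pt "-0.54 -4.34 0 0 0 -12 -0.3"

```text
clock: 16.85
tcp_pos: [501.5, -390.7, 189.1]
tool_rot: [-0.66, 0.751, 0.002, -0.001]
force: [-0.5, 0.2, -0.1]
finger_gap: 30.1
```

arm_command --pt "0 0 0 0 0 -1.3 -0.3" --pt "0 0 0 0 0 -2.6 -0.3" --pt "0 0 0 0 0 -3.9 -0.3" --pt "0 0 0 0 0 -5.2 -0.3" --pt "0 0 0 0 0 -6.5 -0.3" --pt "0 0 0 0 0 -7.8 -0.3" --pt "0 0 0 0 0 -9.1 -0.3" --pt "0 0 0 0 0 -10.4 -0.3" --pt "0 0 0 0 0 -11.7 -0.3" --pt "0 0 0 0 0 -12 -0.3" --pt "0 0 0 0 0 -12 -0.3" --pt "0 0 0 0 0 -12 -0.3"

```text
clock: 17.85
tcp_pos: [501.7, -390.3, 190.9]
tool_rot: [0.947, -0.321, -0.001, -0.0]
force: [0.4, 0.1, -0.0]
finger_gap: 30.3
```

Run:
```python
from h import *
p,r=now();print(p);arc([1.92],57);arc([1.92],110)
```

```text
[ 501.65969065 -390.29457353  190.89888406]
1.92 [0.12, -0.01, 4.46, 0.0, 0.02, -0.0]
1.92 [0.11, -0.01, 2.7, 0.0, 0.02, -0.0]
```

arm_command --pt "0.1 0 1 0 0 0 -0.3" --pt "0.1 0 2 0 0 0 -0.3" --pt "0.1 0 2.8 0 0 0 -0.3" --pt "0.1 0 3.5 0 0 0 -0.3" --pt "0.1 0 4.1 0 0 0 -0.3" --pt "0.1 0 4.46 0 0 0 -0.3" --pt "0.1 0 4.46 0 0 0 -0.3" --pt "0.1 0 4.46 0 0 0 -0.3"

```text
clock: 18.52
tcp_pos: [504.5, -392.7, 57.9]
tool_rot: [0.947, -0.32, -0.0, 0.0]
force: [0.4, 0.6, -0.3]
finger_gap: 30.4
```

Run:
```python
from h import *
print(clampxy());arc(np.linspace(1.84,.92,12).round(3))
```

```text
(array([ -40.2255011 , -132.63938454]), np.float64(57.92692916169635), array([0.54985062, 0.38929251]))
1.84 [-0.03, 0.22, 0.03, 0.01, 0.01, 0.93]
1.756 [-0.06, 0.47, 0.03, 0.01, 0.01, 1.89]
1.673 [-0.11, 0.71, 0.03, 0.01, 0.01, 2.84]
1.589 [-0.18, 0.96, 0.03, 0.01, 0.01, 3.8]
1.505 [-0.27, 1.19, 0.03, 0.01, 0.01, 4.77]
1.422 [-0.38, 1.41, 0.03, 0.01, 0.01, 5.72]
1.338 [-0.51, 1.63, 0.03, 0.01, 0.01, 6.68]
1.255 [-0.66, 1.83, 0.03, 0.01, 0.01, 7.63]
1.171 [-0.82, 2.02, 0.03, 0.01, 0.01, 8.59]
1.087 [-1.0, 2.2, 0.03, 0.01, 0.01, 9.56]
1.004 [-1.19, 2.36, 0.03, 0.01, 0.01, 10.51]
0.92 [-1.4, 2.5, 0.03, 0.01, 0.0, 11.47]
```

arm_command --pt "-0.03 0.22 0 0 0 0.9 -0.3" --pt "-0.06 0.47 0 0 0 1.9 -0.3" --pt "-0.11 0.71 0 0 0 2.8 -0.3" --pt "-0.18 0.96 0 0 0 3.8 -0.3" --pt "-0.27 1.19 0 0 0 4.8 -0.3" --pt "-0.38 1.41 0 0 0 5.7 -0.3" --pt "-0.51 1.63 0 0 0 6.7 -0.3" --pt "-0.66 1.83 0 0 0 7.6 -0.3" --pt "-0.82 2.02 0 0 0 8.6 -0.3" --pt "-1 2.2 0 0 0 9.6 -0.3" --pt "-1.19 2.36 0 0 0 10.5 -0.3" --pt "-1.4 2.5 0 0 0 11.5 -0.3"

```text
clock: 19.52
tcp_pos: [428.6, -428.3, 60.3]
tool_rot: [-0.675, 0.737, -0.004, 0.001]
force: [4.7, -1.6, -2.7]
finger_gap: 30.4
```

Run:
```python
from h import *
print(clampxy());arc(np.linspace(.84,-.08,12).round(3));print(knob(.92))
```

```text
(array([-123.94676313, -136.31209976]), np.float64(60.25257088787683), array([ 3.73654655, -3.29715073]))
0.84 [-0.04, 0.35, 0.11, -0.09, -0.04, 0.85]
0.756 [-0.07, 0.6, 0.1, -0.09, -0.03, 1.81]
0.673 [-0.12, 0.84, 0.1, -0.1, -0.03, 2.76]
0.589 [-0.19, 1.08, 0.1, -0.1, -0.03, 3.72]
0.505 [-0.28, 1.32, 0.1, -0.1, -0.02, 4.68]
0.422 [-0.39, 1.54, 0.09, -0.1, -0.02, 5.64]
0.338 [-0.52, 1.76, 0.09, -0.1, -0.01, 6.6]
0.255 [-0.66, 1.96, 0.09, -0.1, -0.01, 7.55]
0.171 [-0.82, 2.15, 0.09, -0.1, -0.01, 8.51]
0.087 [-1.0, 2.33, 0.09, -0.1, -0.0, 9.47]
0.004 [-1.19, 2.49, 0.08, -0.1, 0.0, 10.43]
-0.08 [-1.4, 2.64, 0.08, -0.1, 0.01, 11.39]
(np.float64(-126.26154541528422), np.float64(-133.9842788924326))
```

arm_command --pt "-0.03 0.25 0.05 0 0 0.9 -0.3" --pt "-0.06 0.5 0.05 0 0 1.8 -0.3" --pt "-0.11 0.74 0.05 0 0 2.8 -0.3" --pt "-0.18 0.98 0.05 0 0 3.7 -0.3" --pt "-0.27 1.22 0.05 0 0 4.7 -0.3" --pt "-0.38 1.45 0.05 0 0 5.6 -0.3" --pt "-0.5 1.67 0.05 0 0 6.6 -0.3" --pt "-0.64 1.87 0.05 0 0 7.5 -0.3" --pt "-0.8 2.06 0.05 0 0 8.5 -0.3" --pt "-0.98 2.24 0.05 0 0 9.4 -0.3" --pt "-1.17 2.41 0.05 0 0 10.4 -0.3" --pt "-1.38 2.56 0.05 0 0 11.3 -0.3"

```text
clock: 20.52
tcp_pos: [355.5, -382.1, 59.9]
tool_rot: [-0.246, 0.969, -0.004, 0.003]
force: [-0.3, -4.3, 2.1]
finger_gap: 31.0
```

Run:
```python
from h import *
print(clampxy());arc([0,-.08,-.12,-.16,-.2]);print(knob(-.08))
```

```text
(array([-173.66452871,  -65.5677947 ]), np.float64(59.9051223079373), array([-1.90000165, -3.90380102]))
0 [0.01, -0.13, 0.1, -0.11, 0.04, -0.82]
-0.08 [0.02, 0.11, 0.1, -0.11, 0.04, 0.09]
-0.12 [0.02, 0.23, 0.09, -0.11, 0.04, 0.55]
-0.16 [0.01, 0.35, 0.09, -0.11, 0.05, 1.01]
-0.2 [-0.0, 0.46, 0.09, -0.11, 0.05, 1.47]
(np.float64(-174.59815806032572), np.float64(-62.495297063486746))
```

Slack remains, so I'll press on to the stop until the force rises.

arm_command --pt "0 0.1 0 0 0 0 -0.3" --pt "0 0.2 0 0 0 0 -0.3" --pt "0 0.28 0 0 0 0 -0.3" --pt "0 0.34 0 0 0 0 -0.3" --pt "0 0.34 0 0 0 0 -0.3"

```text
clock: 20.93
tcp_pos: [351.5, -374.6, 58.9]
tool_rot: [-0.25, 0.968, -0.005, 0.003]
force: [0.2, -14.9, -0.7]
finger_gap: 30.4
```

```bash
python3 -c "
from h import *
print(clampxy())"
```

```text
(array([-174.50327703,  -57.07634401]), np.float64(58.8635300534244), array([ -5.559681  , -13.87394734]))
```

The stop is reached: 15 N with the knob at about y -62. I'll centre, lift well clear and check.

arm_command --pt "0 0.2 0 0 0 0 -0.3" --pt "0 0.1 0 0 0 0 -0.3" --pt "0 0.08 0 0 0 0 -0.3" --pt "0 0.08 0 0 0 0 -0.3"

```text
clock: 21.27
tcp_pos: [352.0, -374.2, 59.3]
tool_rot: [-0.25, 0.968, -0.007, 0.004]
force: [0.9, -19.6, -2.8]
finger_gap: 30.3
```

```bash
python3 -c "
from h import *
print(clampxy())"
```

```text
(array([-173.88009478,  -56.86228326]), np.float64(59.25008054905461), array([ -6.7211694, -18.4381948]))
```

That nudge went the wrong way and added slight extra force (18 N) at the stop. Now I'll back off properly.

arm_command --pt "0 -0.1 0 0 0 0 -0.3" --pt "0 -0.2 0 0 0 0 -0.3" --pt "0 -0.3 0 0 0 0 -0.3" --pt "0 -0.33 0 0 0 0 -0.3" --pt "0 -0.33 0 0 0 0 -0.3" --pt "0 -0.33 0 0 0 0 -0.3"

```text
clock: 21.77
tcp_pos: [350.5, -376.0, 56.1]
tool_rot: [-0.248, 0.969, 0.001, -0.001]
force: [0.9, -0.2, -0.4]
finger_gap: 30.3
```

```bash
python3 -c "
from h import *
print(clampxy())"
```

```text
(array([-175.93189901,  -58.02415884]), np.float64(56.132360877894016), array([ 0.75813326, -0.48881699]))
```

arm_command --pt "0 -0.08 0 0 0 0 -0.3" --pt "0 -0.08 0 0 0 0 -0.3" --pt "0 -0.08 -0.6 0 0 0 -0.3" --pt "0 -0.08 -1.4 0 0 0 -0.3" --pt "0 -0.08 -2.4 0 0 0 -0.3" --pt "0 -0.08 -3.5 0 0 0 -0.3" --pt "0 -0.08 -4.7 0 0 0 -0.3" --pt "0 -0.08 -5.9 0 0 0 -0.3" --pt "-1 -0.08 -7.1 0 0 0 -0.3" --pt "-2 -0.08 -8.3 0 0 0 -0.3" --pt "-2 -0.08 -8.3 0 0 0 -0.3" --pt "-2 -0.08 -8.3 0 0 0 -0.3"

```text
clock: 22.77
tcp_pos: [407.3, -349.9, 308.5]
tool_rot: [-0.249, 0.969, -0.002, 0.002]
force: [-0.5, -0.9, -1.2]
finger_gap: 30.4
```

Run:
```python
from h import *
import cv2
print(clampxy(),arm.read_state()["clock"])
d=arm.get_image("wrist")
T=np.linalg.inv(np.array(d["world_from_camera"]))
for w in([*c2w(*knob(-.08)),82],[*c2w(6,-30),86],[*c2w(6,30),86],[*c2w(13,-30),86],[*c2w(13,30),86],[*c2w(72,-80),115],[*c2w(72,80),115],[*c2w(120,0),115]):
    u=np.array(d["K"])@(T[:3,:3]@np.array(w)+T[:3,3]);print((u[:2]/u[2]).round(1))
s=arm.get_image("scene")["color"][150:330,230:450,::-1]
cv2.imwrite("pics/w10.png",np.hstack([cv2.resize(d["color"][60:340,180:460,::-1],(560,560),interpolation=cv2.INTER_CUBIC)[:, :400],cv2.resize(s,(400,327)).copy() if 0 else np.vstack([cv2.resize(s,(400,327),interpolation=cv2.INTER_CUBIC),np.zeros((233,400,3),np.uint8)])]))
```

```text
(array([-113.42681009,  -55.79495511]), np.float64(308.5004985097074), array([-0.75784647, -0.64805446])) 22.7667
[323.7 129.8]
[332.3 258.3]
[372.7 262.3]
[331.8 262.5]
[371.9 266.5]
[292.9 305.3]
[402.5 315.7]
[343.7 337.3]
```

View pics/w10.png

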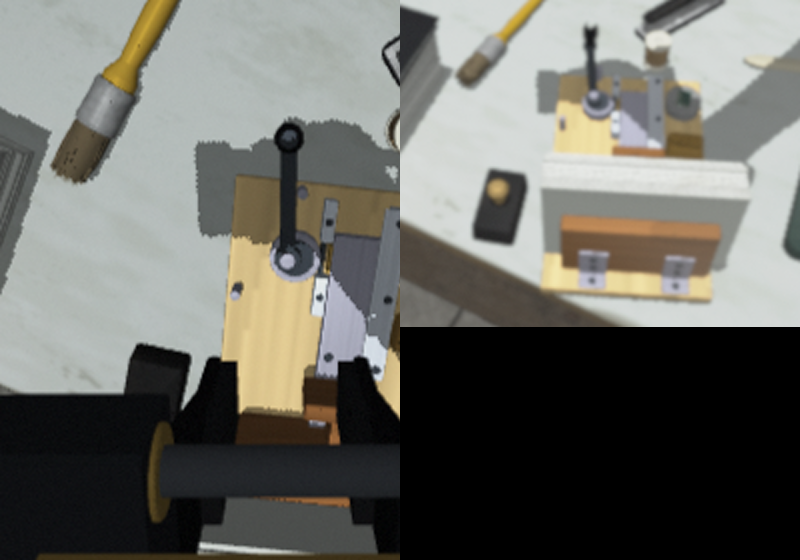

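The knob is at px (324,129), as predicted for cam -0.08. The push board's back top edge is at row about 261.5, against 262.5 predicted for jaw 0.045. The block is tight against the far cheek, the bystanders are in place, and the arm is clear.

```bash
python3 -c "
from rig import arm
print(arm.close_job())"
```

```text
the job is handed in; nothing more can be done
None
```

The text block is clamped and the jaw is locked. The job was handed in at about 23 s on the robot's clock, with no verdict reported.

- **Opening:** I swung the lever to its open stop. The force rose to about 10 N there, and the picture put the knob at 1.92 rad.
- **Pushing the jaw:** I pushed the board until the block was tight. It did not move between 18 N and 26 N.
- **Locking:** I swung the lever back to the locked stop, where the force rose to about 15 N.

Last checks, with the gripper lifted clear:
- **Lever:** the knob was within a pixel of the position predicted for cam -0.08.
- **Jaw:** the push board was within about 1 pixel of the position predicted for jaw 0.045. During the push itself, the fingertips stopped about 2 mm short of where I expected. I put that down to camera calibration and fingertip width.
- **Bystanders:** nothing on the bench looked moved. The last picture shows the tin and the beeswax only small, and part of the reel.

One slip: while leaving the locked lever I first moved the wrong way, which pressed it against its stop at about 20 N. I then backed off to zero force.

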